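Load toy-maker's blanks into a spring magazine

ROBOT

A 6-joint arm with a two-finger parallel gripper is mounted at the origin on the work surface. World frame = base frame: x ahead of the robot, y to its left, z up, the work surface at z = 0. Lengths are in m, angles in degrees, forces in N, time in s.
With the tool pointing down it reaches from about 0.375 to 0.975 m from the base axis. Payload 3.8 kg.
Tool frame: the origin (TCP) lies at the very end of the fingers, on their centre line; the grasp point (between the pads) lies 19 mm behind it; z points along the fingers, y is the line along which they close (so a half turn about z gives the same grasp; the last joint's range is limited). The gripper opens to 88 mm and grips with 3 to 60 N. Pads are 18 mm wide; open, the fingers measure 123 mm over their backs; the gripper's body (75 mm by 187 mm) begins 45 mm behind the grasp point.
Start: joints at [-66.973, 15.12, 91.902, -0, 72.978, -2.114], TCP at [0.287, -0.611, 0.239] pointing down, gripper open.
Joint ranges: [-150.88, 150.88], [-54.13, 125.18], [17.81, 147.31], [-75.09, 255.09], [0, 152.58], [-146.25, 146.25]. Speed limits (degrees/s): [147.25, 147.25, 180, 180, 180, 180].

INTERFACE

Orientations are given as [roll, pitch, yaw] about the fixed x, y, z axes, in that order (R = Rz(yaw) Ry(pitch) Rx(roll)).
In Python, from workcell import ctrl gives the robot as it stands. The module is installed in compiled form; this text tells all that it offers.
- The arm moves only by the shell command python3 -m jog 'ROWS' [FORCE]. ROWS is JSON, a list of rows, each an object with "gripper": the closure in counts, from 0 (fully open) to 255 (shut); "travel": the shift along the tool's x, y, z in m, a list of three; "yaw": the turn about the tool's z in degrees. A call has exactly 8 rows; each row shifts and turns the commanded pose from where the row before left it, along the tool's axes as they then stand; what a row does not reach is not made up. A row lasts 1/10 s, in which the tool goes at most 50 mm and 8.59 degrees, less where a joint would pass 70% of its speed; a pose out of reach is approached as far as the arm can. A call is refused whole if a number of a shift passes 0.05 or a number of a turn 8.59, either way. A call with a gripper value outside its range is refused whole. The fingers move at their own pace and stop on an object; FORCE is the grip in N (left out, the last holds). Time passes only in rows, so rows that do not move let the fingers close, or fill a call up. It gives the time, the measured TCP pose, the force, the opening and the grip force at its end, in the units of the state.
- ctrl.get_obs(): the state, without advancing time (a new reading comes with each control period).
- ctrl.read_camera(name): name is "scene" or "top" or "wrist"; returns the picture (420x560x3 uint8, red, green, blue); there is no depth.
- ctrl.get_calibration(name): a dict with "fx", "fy", "cx", "cy" (pixels), "D" ([k1, k2, p1, p2, k3] as OpenCV has them; the pictures are not rectified), "R" (3x3) and "t" (3): a world point X has camera coordinates R X + t; the wrist camera has in their place "mount" (4x4, takes a point from camera to tool coordinates, whose origin is the TCP and whose axes are the flange's). Camera axes: x right, y down, z forward; pixel columns grow to the right and rows downward; lengths in m; the calibration is good to about 2 mm. A picture is of the moment at which its call begins: read the wrist's pose just before it. get_calibration takes no time and is no camera call.
- ctrl.close_job(): hands the job in; it is judged then, once.
The state is a dict: "clock": time; "joint_positions": joint angles; "joint_velocities": joint speeds; "effort": joint torques, N m; "tool_pos": TCP position; "tcp_rot": TCP orientation; "wrist_force": force on the tool from outside, world axes, zero at the start; "ft_torque": the same for the moment, N m; "width": finger opening in m; "gripper_force": force on a finger pad.
Only numpy, scipy, OpenCV 4.12 (cv2) and the standard library are available. Lean on these libraries where they do the work, as an engineer would, in place of code of your own. Each camera call takes 0.05 s, during which the arm holds its last target. There are 200 camera calls.

TASK

Open the plywood case by its brass tab, swinging the lid past its balance point so that it stays open by itself, and take out the two wooden blanks. Load them into the spring magazine, first the dark one and then the pale one on top of it, each laid lengthwise between the guides and pressed down against the spring follower until both steel catches snap out over it. Leave the case open, and do not disturb the glue bottle, the wax tin or the screwdriver.

Things in the scene. Friction and masses are not known exactly. Their poses are not given: they have to be found in the camera images.
- case: plywood case fixed to the bench, 108 (x) x 208 (y) x 42 mm high without lid, walls and floor 6 mm; origin: centre of its underside. Hinge along its +x side, tab at its -x side. Inside, two cork rests 60 (x) x 28 (y) mm, tops 22 mm above the origin, at y = +45 and -45 mm; on each lies one blank, length along case x (to 5 mm and 0.1 rad); which is on which varies
- lid_hinge (a point): point on the lid's hinge axis, mid-length, on the case (case frame x +54, z +42 mm); axes as the case's; the hinge axis is its y
- lid_tab (a point): grip point on the lid's brass tab, 18 mm wide (along the hinge), 10 mm thick, sticking 38 mm out of the lid's front edge (lid 18 mm deep). The point is 25 mm out from that edge, 133 mm from the hinge axis along the lid and 9 mm above it when shut (51 mm above the bench). The tab can be pinched across its 18 mm from above and turns between the fingers as the lid swings
- lid (a joint): lid angle: 0 shut, grows as it opens, stop at 2.0 rad; the lid (0.2 kg) falls shut below about 1.4 rad and falls open to the stop beyond
- dark_center (a point): centre of the dark walnut blank, a plain block 70 (x) x 40 (y) x 14 mm (z), about 35 g; axes along its sides
- pale_center (a point): centre of the pale maple blank, same size and axes
- magazine: spring magazine fixed to the bench, plywood base 170 (x) x 100 (y) x 10 mm; origin: centre of its underside. Aluminium corner guides form an upright well 73 (x) x 44 (y) mm for a blank with its length along x, either way round; guides straight to 82 mm above the origin, flared lead-ins to 91. Its +y and -y sides are open over the middle 52 mm of x, so fingers holding a blank can go down with it
- magazine_mouth (a point): on the well's axis, level with the flat underside of the two catches, 60 mm above the magazine's origin; a caught blank is held with its top at this height, pushed up by the follower. Axes as the magazine's
- catch_a (a joint): spring catch (steel wedge) at the middle of the well's +x end: 0 = out over the well, grows as it is pushed back, to 0.009 m. Nose 31 mm from the well's axis, flat underside at mouth level, sloping top 3 to 17 mm above that, on which a blank rests (its underside about 11 mm above mouth level) until pressed through
- catch_b (a joint): the same catch at the -x end of the well
- follower (a joint): red spring follower plate under the blanks: 0 at rest (its top 4 mm below the mouth level), grows as it is pressed down, up to 0.038 m; about 5 N at rest plus 0.25 N per mm. Pressing a blank through both catches takes about 8 to 20 N in all and its top must go at least 1 mm below the mouth level
- glue_bottle: bystander: yellow glue bottle, 56 mm across, 160 mm tall, standing; origin at the centre of its underside
- wax_tin: bystander: green wax tin, 68 mm across, 32 mm tall; origin at the centre of its underside
- screwdriver: bystander: orange-handled screwdriver lying on the bench, about 200 mm long along its x; origin under its middle
Not all that is in view belongs to the job. What is shaped like the magazine but green or purple is not meant.

How it is judged:
By the outcome, as a careful person would: the job done as asked, in the order asked, and still so for the second after the job is handed in, with the robot touching nothing.
It also fails if it takes over 72 s, if anything falls off the work surface, if the arm or the gripper's body presses on something with over 40 N, if the wrist force passes 120 N, or if a joint passes its speed limit or range.

## Working session

There is one attempt and no reset: what is moved stays moved. The work goes in short steps, Python scripts to look and compute and a shell command to move; the robot and the scene stay as the last step left them, time stands still between calls to the robot, and variables do not carry over. Pictures are saved under pics/ and viewed, at most 10 in all, crops included, and the job is handed in when it is done.

```bash
mkdir -p pics; python3 - <<'E'
from workcell import ctrl
import cv2,numpy as np
np.set_printoptions(precision=4,suppress=True)
for n in("scene","top","wrist"):
    print(n,ctrl.get_calibration(n))
    im=ctrl.read_camera(n); cv2.imwrite(f"pics/{n}0.png",im[:,:,::-1])
print(ctrl.get_obs())
E
```

```text
scene {'fx': 382.36474331845, 'fy': 382.36474331845, 'cx': 281.48164456545175, 'cy': 208.57603196442952, 'D': array([-0.0419,  0.    ,  0.    ,  0.    ,  0.    ]), 'R': array([[-0.7939,  0.6079, -0.0135],
       [ 0.3331,  0.4162, -0.8461],
       [-0.5088, -0.6762, -0.5329]]), 't': array([ 0.4243, -0.1333,  1.1196])}
top {'fx': 457.8088037336148, 'fy': 457.8088037336148, 'cx': 286.54945602843895, 'cy': 205.15801649279052, 'D': array([-0.1411,  0.    ,  0.    ,  0.    ,  0.    ]), 'R': array([[ 0.0287, -0.9996, -0.0064],
       [-0.9992, -0.0285, -0.028 ],
       [ 0.0278,  0.0072, -0.9996]]), 't': array([0.0512, 0.5412, 1.1292])}
wrist {'fx': 353.4749143976847, 'fy': 353.4749143976847, 'cx': 278.4476046481695, 'cy': 206.518012532444, 'D': array([-0.071,  0.   ,  0.   ,  0.   ,  0.   ]), 'mount': array([[ 0.0004, -0.9489, -0.3154,  0.0813],
       [ 1.    ,  0.0005, -0.0002,  0.0004],
       [ 0.0003, -0.3154,  0.949 , -0.1471],
       [ 0.    ,  0.    ,  0.    ,  1.    ]])}
{'clock': 0.15, 'joint_positions': array([-66.9748,  15.1581,  91.9635,   0.0019,  72.978 ,  -2.115 ]), 'joint_velocities': array([ 0.1268, -0.0286, -0.158 ,  0.0883,  0.0153, -0.0475]), 'effort': array([ -0.0004, -50.2847, -35.7469,   0.0729,   0.025 ,  -0.0001]), 'tool_pos': array([ 0.2865, -0.6105,  0.2377]), 'tcp_rot': array([-179.9006,   -0.0055,   25.1397]), 'wrist_force': array([-0.8582,  0.2689,  0.5752]), 'ft_torque': array([ 0.0088,  0.0281, -0.022 ]), 'gripper_force': 0.0, 'width': 0.08808962896515087}
```

View pics/top0.png

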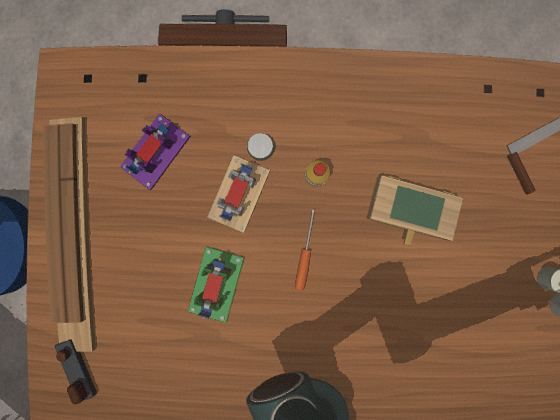

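View pics/scene0.png

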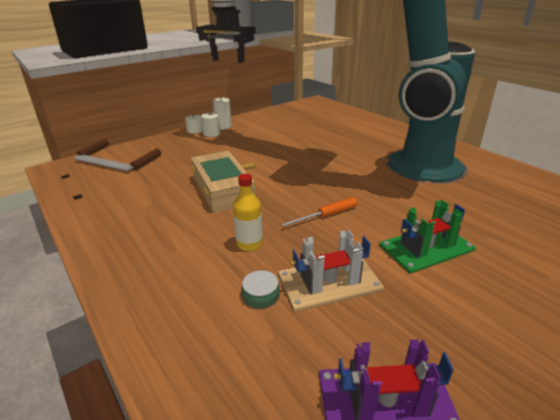

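The top view shows three magazine shapes: plywood with a red follower at px (239,193), purple at (155,151) and green at (216,285). I choose the plywood one. The case is at (416,208) with its tab at (409,237), the bottle at (318,172), the tin at (260,146) and the screwdriver at (305,250).

```bash
cat > h.py <<'E'
from workcell import ctrl
import cv2,numpy as np
from scipy.spatial.transform import Rotation as Ro
np.set_printoptions(precision=4,suppress=True)
def cal(n,obs=None):
    c=ctrl.get_calibration(n);K=np.array([[c['fx'],0,c['cx']],[0,c['fy'],c['cy']],[0,0,1]])
    if n=="wrist":
        T=np.eye(4);T[:3,:3]=Ro.from_euler('xyz',obs['tcp_rot'],degrees=True).as_matrix();T[:3,3]=obs['tool_pos']
        M=T@c['mount'];R=M[:3,:3].T;t=-R@M[:3,3]
    else:R,t=c['R'],c['t']
    return K,c['D'],R,t
def plane(n,px,z,obs=None):
    K,D,R,t=cal(n,obs);p=cv2.undistortPoints(np.float64(px).reshape(-1,1,2),K,D).reshape(-1,2)
    d=np.c_[p,np.ones(len(p))]@R;o=-R.T@t
    return o+d*((np.asarray(z)-o[2])/d[:,2])[:,None]
def proj(n,X,obs=None):
    K,D,R,t=cal(n,obs);return cv2.projectPoints(np.float64(X).reshape(-1,1,3),cv2.Rodrigues(R)[0],t,K,D)[0].reshape(-1,2)
def wrist(name):
    o=ctrl.get_obs();im=ctrl.read_camera("wrist")[:,:,::-1].copy();cv2.imwrite(f"pics/{name}.png",im);return o,im
def world2tool(d,o):
    return Ro.from_euler('xyz',o['tcp_rot'],degrees=True).inv().apply(d)
E
python3 - <<'E'
from h import *
im=cv2.imread("pics/top0.png")
a=cv2.resize(im[145:245,195:285],None,fx=4.4,fy=4.4,interpolation=cv2.INTER_CUBIC)
b=cv2.resize(im[165:255,365:470],None,fx=3.8,fy=3.8,interpolation=cv2.INTER_CUBIC)
h=440;c=np.zeros((h,800,3),np.uint8);c[:440,:396]=a;c[:342,400:799]=b
cv2.imwrite("pics/crop.png",c)
E
```

```text
(no output)
```

View pics/crop.png

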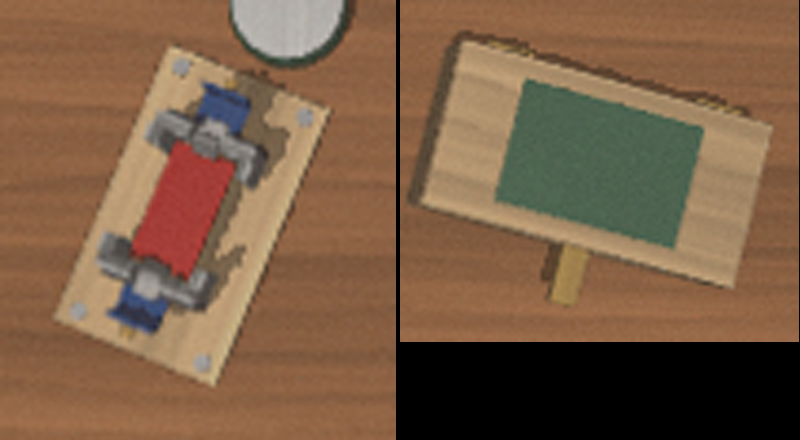

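The crop confirms the plywood-based magazine with its red follower (left: base corners (172,47), (328,108), (214,384), (56,318)). The shut case is on the right: lid corners (462,38), (772,126), (733,287), (416,205), tab tip (564,303).

```bash
python3 - <<'E'
from h import *
m=(np.array([(172,47),(328,108),(214,384),(56,318)])+.5)/4.4-.5+[195,145]
c=(np.array([(462-400,38),(772-400,126),(733-400,287),(416-400,205)])+.5)/3.8-.5+[365,165]
t=(np.array([(564-400,303),(578-400,247)])+.5)/3.8-.5+[365,165]
M=plane("top",m,.010);C=plane("top",c,.060);T=plane("top",t,.056)
for Q in(M,C):print(Q[:,:2],Q.mean(0),np.linalg.norm(Q-np.roll(Q,-1,0),axis=1))
a=M[0]+M[1]-M[2]-M[3];print("mag yaw",np.degrees(np.arctan2(a[1],a[0])))
a=C[0]+C[1]-C[2]-C[3];b=C[0]+C[3]-C[1]-C[2];print("case yaw",np.degrees(np.arctan2(a[1],a[0])),np.degrees(np.arctan2(b[1],b[0]))-90)
print("tab",T)
E
```

```text
[[0.6602 0.2021]
 [0.6278 0.1125]
 [0.4701 0.1721]
 [0.5046 0.263 ]] [0.5657 0.1874 0.01  ] [0.0954 0.1686 0.0972 0.1671]
[[ 0.6174 -0.1568]
 [ 0.568  -0.3584]
 [ 0.4652 -0.3349]
 [ 0.5118 -0.1301]] [ 0.5406 -0.2451  0.06  ] [0.2075 0.1055 0.21   0.1089]
mag yaw -21.042189112725055
case yaw -13.574275834142513 -13.276674089190408
tab [[ 0.4526 -0.2267  0.056 ]
 [ 0.4881 -0.2347  0.056 ]]
```

```bash
python3 -m jog '[{"gripper":0,"travel":[0,0,0.015],"yaw":7.7},{"gripper":0,"travel":[0,0,0.015],"yaw":7.7},{"gripper":0,"travel":[0,0,0.015],"yaw":7.7},{"gripper":0,"travel":[0,0,0.015],"yaw":7.7},{"gripper":0,"travel":[0,0,0.015],"yaw":7.7},{"gripper":0,"travel":[0.008,-0.041,0],"yaw":0},{"gripper":0,"travel":[0.008,-0.041,0],"yaw":0},{"gripper":0,"travel":[0.008,-0.041,0],"yaw":0}]' 20 && python3 -m jog '[{"gripper":70,"travel":[0.008,-0.041,0],"yaw":0},{"gripper":100,"travel":[0.008,-0.041,0],"yaw":0},{"gripper":100,"travel":[0.008,-0.041,0],"yaw":0},{"gripper":100,"travel":[0.008,-0.041,0],"yaw":0},{"gripper":100,"travel":[0.008,-0.041,0],"yaw":0},{"gripper":100,"travel":[0.008,-0.041,0],"yaw":0},{"gripper":100,"travel":[0,-0.01,0],"yaw":0},{"gripper":100,"travel":[0,0,0],"yaw":0}]'
```

```text
clock: 0.95
tool_pos: [0.3385, -0.4955, 0.1628]
tcp_rot: [-179.9, 0.1, -13.4]
wrist_force: [-0.3, -0.1, -0.3]
width: 0.0879
gripper_force: 0.0
clock: 1.75
tool_pos: [0.4445, -0.2576, 0.1635]
tcp_rot: [180.0, 0.0, -13.2]
wrist_force: [-0.9, -0.6, -0.3]
width: 0.0533
gripper_force: 0.0
```

```bash
python3 - <<'E'
from h import *
o,im=wrist("w1")
print(o['tool_pos'],o['tcp_rot'])
tgt=np.array([[.4637,-.2267,.056],[.4526-.0,-.2237,.056]]);p=proj("wrist",tgt,o);print(p)
cv2.drawMarker(im,tuple(int(v) for v in p[0]),(0,0,255),0,12)
cv2.imwrite("pics/w1m.png",im)
E
```

```text
[ 0.4445 -0.2576  0.1635] [179.9954   0.0323 -13.179 ]
[[231.1775 187.8937]
 [231.2893 202.5425]]
```

View pics/w1m.png

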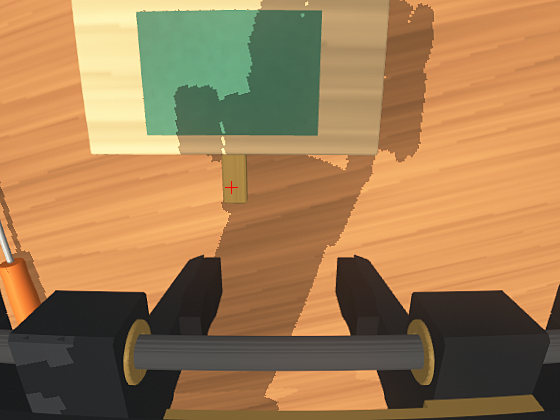

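The wrist view shows the tab at columns 222–247, rows 154–203, so the grip point is at about (235,186). The prediction was (231,188), within 2 mm.

```bash
python3 - <<'E'
from h import *
o=ctrl.get_obs()
P=plane("wrist",[(235,186)],.056,o)[0];P[2]=.051;print(P)
L=plane("wrist",[(90,154),(378,154)],.058,o);print(L,np.linalg.norm(L[0]-L[1]))
print(world2tool(P+[0,0,.019]-o['tool_pos']-[0,0,.038],o))
E
```

```text
[ 0.4643 -0.2312  0.051 ]
[[ 0.513  -0.1339  0.058 ]
 [ 0.4643 -0.3384  0.058 ]] 0.2102335362644686
[ 0.0131 -0.0316  0.1316]
```

```bash
python3 -m jog '[{"gripper":100,"travel":[0.013,-0.031,0],"yaw":0},{"gripper":100,"travel":[0,0,0.045],"yaw":0},{"gripper":100,"travel":[0,0,0.045],"yaw":0},{"gripper":100,"travel":[0,0,0.041],"yaw":0},{"gripper":100,"travel":[0,0,0],"yaw":0},{"gripper":255,"travel":[0,0,0],"yaw":0},{"gripper":255,"travel":[0,0,0],"yaw":0},{"gripper":255,"travel":[0,0,0],"yaw":0}]' 20; python3 -m jog '[{"gripper":255,"travel":[0,0,0],"yaw":0},{"gripper":255,"travel":[0,0,0],"yaw":0},{"gripper":255,"travel":[0,0,0],"yaw":0},{"gripper":255,"travel":[0,0,0],"yaw":0},{"gripper":255,"travel":[0,0,0],"yaw":0},{"gripper":255,"travel":[0,0,0],"yaw":0},{"gripper":255,"travel":[0,0,0],"yaw":0},{"gripper":255,"travel":[0,0,0],"yaw":0}]' 
python3 - <<'E'
import numpy as np
r=np.hypot(.133,.009);a0=np.arctan2(9,133)
p0=None
for th in np.radians(np.r_[np.arange(0,93,6)]):
    p=np.array([-r*np.cos(th+a0),-r*np.sin(th+a0)])
    if p0 is not None:print(round(np.degrees(th)),np.round(p-p0,4))
    p0=p
E
```

```text
clock: 2.6
tool_pos: [0.4663, -0.2335, 0.0355]
tcp_rot: [179.9, -0.3, -13.4]
wrist_force: [0.7, 0.4, 0.5]
width: 0.0318
gripper_force: 0.0
clock: 3.4
tool_pos: [0.4668, -0.2291, 0.035]
tcp_rot: [-179.7, -0.2, -13.5]
wrist_force: [4.4, 13.1, 7.4]
width: 0.0178
gripper_force: 20.0
6 [ 0.0017 -0.0139]
12 [ 0.0031 -0.0136]
18 [ 0.0045 -0.0132]
24 [ 0.0059 -0.0127]
30 [ 0.0072 -0.012 ]
36 [ 0.0084 -0.0112]
42 [ 0.0095 -0.0102]
48 [ 0.0105 -0.0092]
54 [ 0.0114 -0.008 ]
60 [ 0.0122 -0.0068]
66 [ 0.0128 -0.0055]
72 [ 0.0133 -0.0041]
78 [ 0.0137 -0.0027]
84 [ 0.0139 -0.0012]
90 [0.014  0.0002]
```

```bash
python3 -m jog '[{"gripper":255,"travel":[0,-0.003,0],"yaw":0},{"gripper":255,"travel":[0.002,0,-0.014],"yaw":0},{"gripper":255,"travel":[0.003,0,-0.0135],"yaw":0},{"gripper":255,"travel":[0.0045,0,-0.013],"yaw":0},{"gripper":255,"travel":[0.006,0,-0.0125],"yaw":0},{"gripper":255,"travel":[0.007,0,-0.012],"yaw":0},{"gripper":255,"travel":[0.0085,0,-0.011],"yaw":0},{"gripper":255,"travel":[0,0,0],"yaw":0}]'
```

```text
clock: 4.2
tool_pos: [0.4957, -0.2359, 0.1108]
tcp_rot: [-180.0, 0.0, -13.4]
wrist_force: [-4.3, 5.0, 3.1]
width: 0.0175
gripper_force: 20.0
```

```bash
python3 -m jog '[{"gripper":255,"travel":[0.0095,0,-0.010],"yaw":0},{"gripper":255,"travel":[0.0105,0,-0.009],"yaw":0},{"gripper":255,"travel":[0.0115,0,-0.008],"yaw":0},{"gripper":255,"travel":[0.012,0,-0.007],"yaw":0},{"gripper":255,"travel":[0.013,0,-0.0055],"yaw":0},{"gripper":255,"travel":[0.0135,0,-0.004],"yaw":0},{"gripper":255,"travel":[0.0135,0,-0.0025],"yaw":0},{"gripper":255,"travel":[0,0,0],"yaw":0}]';python3 -m jog '[{"gripper":255,"travel":[0.014,0,-0.001],"yaw":0},{"gripper":255,"travel":[0.014,0,0],"yaw":0},{"gripper":255,"travel":[0.014,0,0.002],"yaw":0},{"gripper":255,"travel":[0,0,0],"yaw":0},{"gripper":200,"travel":[0,0,0],"yaw":0},{"gripper":160,"travel":[0,0,0],"yaw":0},{"gripper":160,"travel":[0,0,0],"yaw":0},{"gripper":160,"travel":[0,0,0],"yaw":0}]'
```

```text
clock: 5.0
tool_pos: [0.578, -0.2557, 0.1552]
tcp_rot: [-180.0, -0.1, -13.3]
wrist_force: [-0.1, 2.2, 0.7]
width: 0.018
gripper_force: 20.0
clock: 5.8
tool_pos: [0.617, -0.2654, 0.1543]
tcp_rot: [180.0, -0.0, -13.4]
wrist_force: [0.5, -0.4, -0.6]
width: 0.0327
gripper_force: 0.0
```

```bash
python3 -m jog '[{"gripper":140,"travel":[0,0,-0.035],"yaw":0},{"gripper":140,"travel":[0,0,-0.035],"yaw":0},{"gripper":140,"travel":[-0.04,0,0],"yaw":0},{"gripper":140,"travel":[-0.045,0,0],"yaw":0},{"gripper":140,"travel":[-0.04,0,0],"yaw":0},{"gripper":110,"travel":[-0.02,0,0],"yaw":0},{"gripper":93,"travel":[0,0,0],"yaw":0},{"gripper":93,"travel":[0,0,0],"yaw":0}]';python3 - <<'E'
from h import *
o,im=wrist("w2");print(o['tool_pos'],o['tcp_rot'],o['width'])
E
```

```text
clock: 6.6
tool_pos: [0.4764, -0.2319, 0.2245]
tcp_rot: [180.0, -0.1, -13.4]
wrist_force: [0.2, -0.1, -0.0]
width: 0.056
gripper_force: 0.0
[ 0.4764 -0.2319  0.2245] [179.9651  -0.1203 -13.3829] 0.05596917263733739
```

View pics/w2.png

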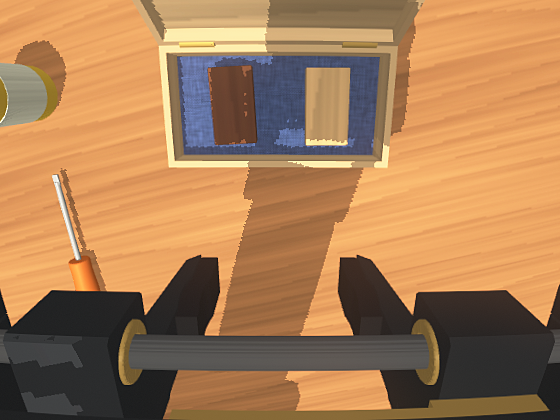

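The lid stays open. The dark blank's top face has corners of about (208,67), (252,66), (257,139), (214,141). The pale one has (306,67), (350,68), (349,139), (305,139), with its bright front face below.

```bash
cat > b.py <<'E'
from h import *
import sys
def rep(c,z,o):
    C=plane("wrist",c,z,o);a=C[0]+C[1]-C[2]-C[3];b=C[0]+C[3]-C[1]-C[2]
    m=C.mean(0);print(m,np.linalg.norm(C-np.roll(C,-1,0),axis=1),"yaw",np.degrees(np.arctan2(a[1],a[0])),np.degrees(np.arctan2(b[1],b[0]))-90)
    print(" tool delta",world2tool(m-o['tool_pos'],o))
E
python3 - <<'E'
from b import *
o=ctrl.get_obs();im=cv2.imread("pics/w2.png");hsv=cv2.cvtColor(im,cv2.COLOR_BGR2HSV)
rep([(208,67),(252,66),(257,139),(214,141)],.036,o)
rep([(306,67),(350,68),(349,139),(305,139)],.036,o)
for n,x,cx in(("d",200,(200,265)),("p",295,(295,360))):
    s=hsv[60:152,cx[0]:cx[1]];m=np.uint8((s[:,:,0]<30)*255)  # not blue
    m=cv2.morphologyEx(m,cv2.MORPH_OPEN,np.ones((7,7)))
    k=max(cv2.findContours(m,0,2)[0],key=cv2.contourArea)+np.array([cx[0],60]);print(n,cv2.boundingRect(k),cv2.minAreaRect(k))
i=plane("wrist",[(178,56),(380,56),(376,155),(179,155)],.042,o);print(i,i.mean(0))
E
```

```text
[ 0.5542 -0.2081  0.036 ] [0.0395 0.0652 0.0408 0.0664] yaw -10.947285106554306 -11.706858509654992
 tool delta [ 0.0692 -0.0412  0.1885]
[ 0.5341 -0.2929  0.036 ] [0.0395 0.0636 0.0417 0.0643] yaw -12.017664458909653 -13.623178151006854
 tool delta [0.0693 0.0459 0.1885]
d (208, 65, 49, 80) ((232.18406677246094, 104.63831329345703), (77.90365600585938, 44.40369415283203), 86.00909423828125)
p (305, 67, 45, 79) ((327.0, 106.0), (78.0, 44.0), 90.0)
[[ 0.6054 -0.173   0.042 ]
 [ 0.5646 -0.3452  0.042 ]
 [ 0.4786 -0.3279  0.042 ]
 [ 0.5215 -0.1471  0.042 ]] [ 0.5425 -0.2483  0.042 ]
```

```bash
python3 -m jog '[{"gripper":93,"travel":[0.0335,-0.0205,0],"yaw":0},{"gripper":93,"travel":[0.0335,-0.0205,0],"yaw":0},{"gripper":93,"travel":[0,0,0.045],"yaw":-2.2},{"gripper":93,"travel":[0,0,0.045],"yaw":0},{"gripper":93,"travel":[0,0,0.045],"yaw":0},{"gripper":93,"travel":[0,0,0.03],"yaw":0},{"gripper":93,"travel":[0,0,0],"yaw":0},{"gripper":93,"travel":[0,0,0],"yaw":0}]' 50; python3 - <<'E'
from h import *
o,im=wrist("w3");print(o['tool_pos'],o['tcp_rot'])
E
```

```text
clock: 7.45
tool_pos: [0.5515, -0.2072, 0.0584]
tcp_rot: [-180.0, 0.1, -11.1]
wrist_force: [0.2, 0.0, 0.5]
width: 0.056
gripper_force: 0.0
[ 0.5515 -0.2072  0.0584] [-179.9863    0.0567  -11.1433]
```

View pics/w3.png

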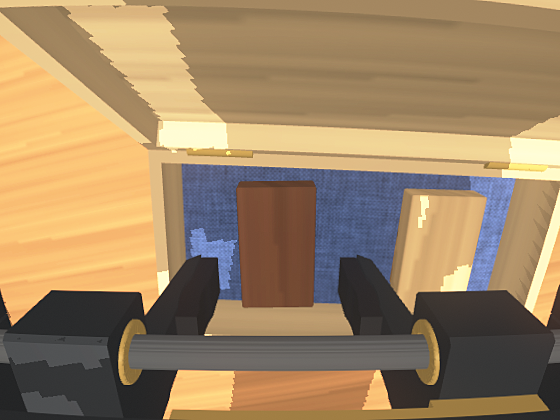

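The fingers straddle the dark blank cleanly: it spans columns 239–315 and rows 186–306, between the finger tips at columns 219 and 339.

```bash
python3 - <<'E'
from b import *
o=ctrl.get_obs()
rep([(238,187),(315,187),(313,306),(243,306)],.036,o)
rep([(404,192),(484,195),(465,330),(385,330)],.036,o)
E
python3 -m jog '[{"gripper":93,"travel":[0,0,0.025],"yaw":0},{"gripper":93,"travel":[0,0,0.0195],"yaw":0},{"gripper":93,"travel":[0,0,0],"yaw":0},{"gripper":140,"travel":[0,0,0],"yaw":0},{"gripper":180,"travel":[0,0,0],"yaw":0},{"gripper":180,"travel":[0,0,0],"yaw":0},{"gripper":180,"travel":[0,0,0],"yaw":0},{"gripper":180,"travel":[0,0,0],"yaw":0}]' 60
```

```text
[ 0.5529 -0.208   0.036 ] [0.0386 0.0697 0.0397 0.0697] yaw -10.529461687073535 -11.140853989268209
 tool delta [0.0002 0.0002 0.0241]
[ 0.5259 -0.291   0.036 ] [0.0427 0.0841 0.0489 0.0842] yaw -9.855381477916875 -12.89278589921129
 tool delta [-0.0102  0.0869  0.0241]
clock: 8.3
tool_pos: [0.5527, -0.208, 0.0166]
tcp_rot: [179.9, -0.2, -11.2]
wrist_force: [-0.7, 0.3, 6.3]
width: 0.0398
gripper_force: 60.0
```

```bash
python3 -m jog '[{"gripper":180,"travel":[0,0,-0.03],"yaw":0},{"gripper":180,"travel":[0,0,-0.045],"yaw":0},{"gripper":180,"travel":[0,0,-0.045],"yaw":4.9},{"gripper":180,"travel":[0,0,-0.045],"yaw":4.9},{"gripper":180,"travel":[0,0,-0.03],"yaw":0},{"gripper":180,"travel":[-0.014,-0.041,0],"yaw":0},{"gripper":180,"travel":[-0.014,-0.041,0],"yaw":0},{"gripper":180,"travel":[-0.014,-0.041,0],"yaw":0}]'; python3 -m jog '[{"gripper":180,"travel":[-0.014,-0.041,0],"yaw":0},{"gripper":180,"travel":[-0.014,-0.041,0],"yaw":0},{"gripper":180,"travel":[-0.014,-0.041,0],"yaw":0},{"gripper":180,"travel":[-0.014,-0.041,0],"yaw":0},{"gripper":180,"travel":[-0.014,-0.041,0],"yaw":0},{"gripper":180,"travel":[0,0,0],"yaw":0},{"gripper":180,"travel":[0,0,0],"yaw":0},{"gripper":180,"travel":[0,0,0],"yaw":0}]';python3 - <<'E'
from h import *
o,im=wrist("w4")
E
```

```text
clock: 9.1
tool_pos: [0.5556, -0.0763, 0.2105]
tcp_rot: [-180.0, -0.1, -21.0]
wrist_force: [1.3, -0.4, -0.3]
width: 0.0394
gripper_force: 60.0
clock: 9.9
tool_pos: [0.5634, 0.1384, 0.2093]
tcp_rot: [180.0, -0.0, -21.0]
wrist_force: [0.3, -1.0, -0.0]
width: 0.0393
gripper_force: 60.0
```

View pics/w4.png

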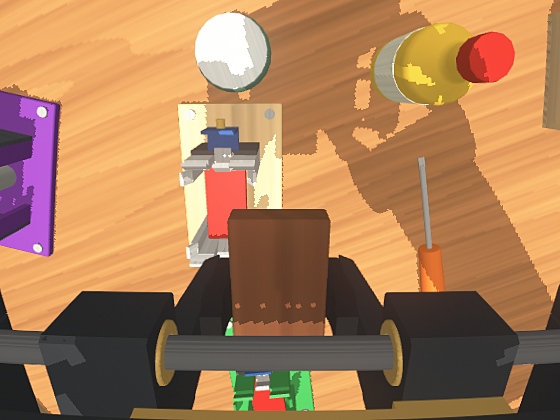

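The magazine lies ahead and left of the held dark blank. Its far base corners are at (179,104) and (283,104), and the red follower spans columns 206–246.

```bash
python3 - <<'E'
from h import *
o=ctrl.get_obs();im=cv2.imread("pics/w4.png");hsv=cv2.cvtColor(im,cv2.COLOR_BGR2HSV)
C=plane("wrist",[(179,104),(283,104)],.010,o);w=C[1]-C[0];print(C,np.linalg.norm(w),"yaw",np.degrees(np.arctan2(w[1],w[0]))+90)
u=np.array([-w[1],w[0],0])/np.linalg.norm(w);print("centre",C.mean(0)-.085*u)
m=((hsv[:,:,0]<6)|(hsv[:,:,0]>174))&(hsv[:,:,1]>150)
pl=[];pr=[]
for r in range(180,206,4):
    c=np.where(m[r,195:260])[0]+195;pl.append((c.min()-.5,r));pr.append((c.max()+.5,r))
L=plane("wrist",pl,.056,o);R=plane("wrist",pr,.056,o);print("red w",np.linalg.norm(L-R,axis=1))
mid=(L+R)/2;d=mid[0]-mid[-1];print("mid",mid[3],np.degrees(np.arctan2(d[1],d[0])),pl[0],pr[0])
g=(np.array([.5657,.1874])-mid[3,:2]);uy=np.array([.358,.934]);print("lateral top-est vs red",g@uy)
b=plane("wrist",[(230,213),(329,211)],o['tool_pos'][2]+.0194,o);print("blank far edge",b,world2tool(b-o['tool_pos'],o))
E
```

```text
[[0.662  0.2005 0.01  ]
 [0.626  0.1083 0.01  ]] 0.09898749324642832 yaw -21.325963935201656
centre [0.5648 0.1854 0.01  ]
red w [0.0351 0.0353 0.0354 0.0355 0.0356 0.0358 0.0359]
mid [0.5757 0.1825 0.056 ] -21.342748343886345 (np.float64(205.5), 180) (np.float64(245.5), 180)
lateral top-est vs red 0.000988089709351583
blank far edge [[0.6041 0.1414 0.2287]
 [0.5912 0.1057 0.2287]] [[ 0.0367 -0.0178 -0.0194]
 [ 0.0375  0.0202 -0.0194]]
```

```bash
python3 -m jog '[{"gripper":180,"travel":[-0.0075,-0.023,0],"yaw":0.2},{"gripper":180,"travel":[-0.0078,-0.0232,0],"yaw":0},{"gripper":180,"travel":[0,0,0],"yaw":0},{"gripper":180,"travel":[0,0,0.03],"yaw":0},{"gripper":180,"travel":[0,0,0.03],"yaw":0},{"gripper":180,"travel":[0,0,0.034],"yaw":0},{"gripper":180,"travel":[0,0,0],"yaw":0},{"gripper":180,"travel":[0,0,0],"yaw":0}]';python3 - <<'E'
from h import *
o,im=wrist("w5")
cv2.imwrite("pics/w5c.png",cv2.resize(im[40:380,130:430],None,fx=1.75,fy=1.75))
print(o['tool_pos'])
E
```

```text
clock: 10.75
tool_pos: [0.5654, 0.1864, 0.115]
tcp_rot: [179.9, 0.1, -21.2]
wrist_force: [-0.2, 0.4, -0.8]
width: 0.0395
gripper_force: 60.0
[0.5654 0.1864 0.115 ]
```

View pics/w5c.png

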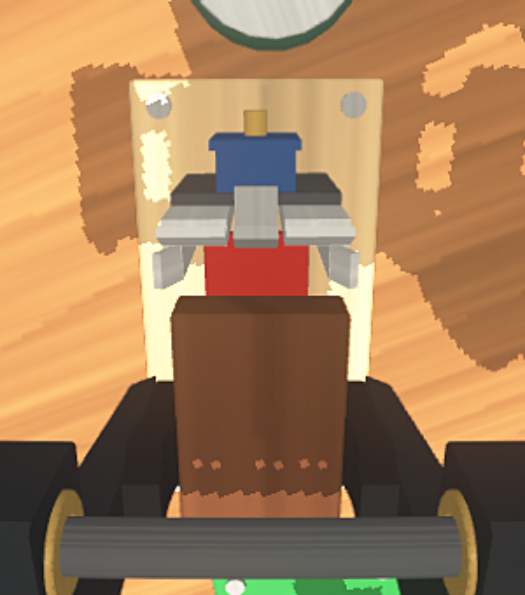

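```bash
python3 - <<'E'
from h import *
o=ctrl.get_obs()
f=lambda u,v:((u+.5)/1.75-.5+130,(v+.5)/1.75-.5+40)
z=o['tool_pos'][2]
def t(p,z):return world2tool(plane("wrist",[p],z,o)-o['tool_pos'],o)
print("blank top L,R",t(f(174,314),z+.0194),t(f(348,314),z+.0194))
print("blank bot L,R",t(f(178,297),z+.0054),t(f(344,297),z+.0054))
print("nose",t(f(234,245),.063),t(f(278,245),.063))
print("base far",t(f(131,79),.010),t(f(383,79),.010))
print("guide faces 91?",t(f(157,243),.082),t(f(356,243),.082))
E
```

```text
blank top L,R [[ 0.0342 -0.0182 -0.0193]] [[ 0.0342  0.0202 -0.0194]]
blank bot L,R [[ 0.0333 -0.0191 -0.0053]] [[ 0.0334  0.0212 -0.0054]]
nose [[ 0.0315 -0.0079  0.0536]] [[0.0316 0.0068 0.0536]]
base far [[ 0.0853 -0.0498  0.1067]] [[0.0854 0.049  0.1066]]
guide faces 91? [[ 0.0369 -0.0303  0.0346]] [[0.037  0.0298 0.0345]]
```

```bash
python3 -m jog '[{"gripper":180,"travel":[0.001,-0.0013,0],"yaw":0},{"gripper":180,"travel":[0,0,0.015],"yaw":0},{"gripper":180,"travel":[0,0,0.01],"yaw":0},{"gripper":180,"travel":[0,0,0.01],"yaw":0},{"gripper":180,"travel":[0,0,0.008],"yaw":0},{"gripper":180,"travel":[0,0,0],"yaw":0},{"gripper":180,"travel":[0,0,0],"yaw":0},{"gripper":180,"travel":[0,0,0],"yaw":0}]';python3 -m jog '[{"gripper":180,"travel":[0,0,0.008],"yaw":0},{"gripper":180,"travel":[0,0,0.008],"yaw":0},{"gripper":180,"travel":[0,0,0.006],"yaw":0},{"gripper":180,"travel":[0,0,0],"yaw":0},{"gripper":180,"travel":[0,0,0],"yaw":0},{"gripper":180,"travel":[0,0,0],"yaw":0},{"gripper":180,"travel":[0,0,0],"yaw":0},{"gripper":180,"travel":[0,0,0],"yaw":0}]'
```

```text
clock: 11.6
tool_pos: [0.5675, 0.1888, 0.0725]
tcp_rot: [-180.0, -0.0, -21.2]
wrist_force: [-0.1, 0.1, 0.2]
width: 0.0394
gripper_force: 60.0
clock: 12.4
tool_pos: [0.5675, 0.1887, 0.0504]
tcp_rot: [-180.0, -0.0, -21.2]
wrist_force: [1.0, -1.4, 1.1]
width: 0.0395
gripper_force: 60.0
```

```bash
python3 -m jog '[{"gripper":180,"travel":[0,0,0.005],"yaw":0},{"gripper":180,"travel":[0,0,0.005],"yaw":0},{"gripper":180,"travel":[0,0,0.005],"yaw":0},{"gripper":180,"travel":[0,0,0],"yaw":0},{"gripper":180,"travel":[0,0,0],"yaw":0},{"gripper":180,"travel":[0,0,0],"yaw":0},{"gripper":180,"travel":[0,0,0],"yaw":0},{"gripper":180,"travel":[0,0,0],"yaw":0}]'
```

```text
clock: 13.2
tool_pos: [0.5676, 0.1888, 0.0363]
tcp_rot: [-180.0, -0.0, -21.2]
wrist_force: [-2.0, -2.7, 8.4]
width: 0.0393
gripper_force: 60.0
```

```bash
python3 - <<'E'
from h import *
o,im=wrist("w6");print(o['tool_pos'],o['wrist_force'])
cv2.imwrite("pics/w6c.png",cv2.resize(im[60:360,150:410],None,fx=1.9,fy=1.9))
E
```

```text
[0.5676 0.1888 0.0363] [-1.9948 -2.6663  8.4392]
```

View pics/w6c.png

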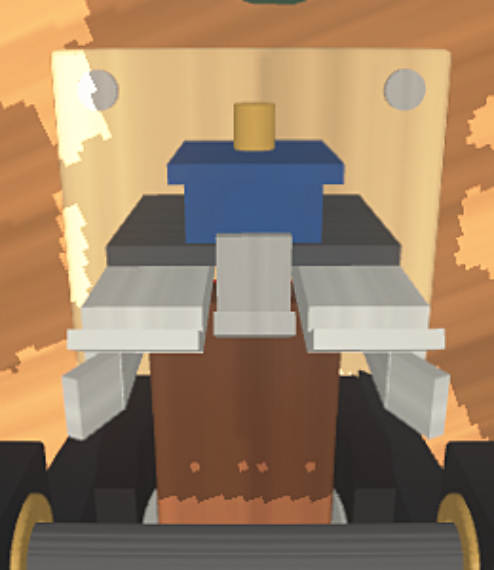

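The dark blank sits inside the well with the nearer catch nose out over it, and the upward force of 8.4 N matches the follower spring. Release, lift and go for the pale one. That leaves one picture, so the other checks will be numeric.

```bash
python3 -m jog '[{"gripper":100,"travel":[0,0,0],"yaw":0},{"gripper":100,"travel":[0,0,0],"yaw":0},{"gripper":100,"travel":[0,0,0],"yaw":0},{"gripper":100,"travel":[0,0,0],"yaw":0},{"gripper":100,"travel":[0,0,-0.03],"yaw":0},{"gripper":100,"travel":[0,0,-0.045],"yaw":0},{"gripper":100,"travel":[0,0,-0.05],"yaw":0},{"gripper":100,"travel":[0,0,-0.05],"yaw":0}]'; python3 - <<'E'
from h import *
o,im=wrist("w7")
# catch_a nose/top pixel columns check: project expected caught blank top corners & centre at z=.060
ux=np.array([np.cos(np.radians(-21.2)),np.sin(np.radians(-21.2))]);uy=np.array([-ux[1],ux[0]])
c=np.array([.5672,.1885])
for a in(-.02,-.01,0,.01,.02,.029,.0345):
    p=proj("wrist",[np.r_[c+a*ux,.060]],o)[0].astype(int);print(a,p,im[p[1],p[0]] if 0<=p[1]<420 else None)
for z in(.056,.060,.066):
  pass
o3=dict(tool_pos=np.array([.5515,-.2072,.0584]),tcp_rot=np.array([-179.9863,.0567,-11.1433]))
E3=plane("wrist",[(404,192),(484,195)],.036,o3);w=E3[1]-E3[0];u=np.array([-w[1],w[0],0])/np.linalg.norm(w)
print(E3,np.linalg.norm(w),np.degrees(np.arctan2(u[1],u[0])),E3.mean(0)-.035*u)
t=ctrl.read_camera("top");cv2.imwrite("pics/t7.png",t[:,:,::-1])
print(o['tool_pos'],o['width'])
E
```

```text
clock: 14.05
tool_pos: [0.5664, 0.1886, 0.2111]
tcp_rot: [179.9, 0.1, -21.2]
wrist_force: [0.2, 1.4, -0.3]
width: 0.0536
gripper_force: 0.0
-0.02 [277 208] [ 67 104 166]
-0.01 [277 197] [ 67 103 166]
0 [277 186] [ 66 103 166]
0.01 [277 175] [ 63  95 153]
0.02 [277 164] [ 62  95 154]
0.029 [277 153] [ 83 111 157]
0.0345 [277 147] [146 157 162]
[[ 0.5717 -0.2764  0.036 ]
 [ 0.5621 -0.3175  0.036 ]] 0.04225245845433837 -13.119672647187244 [ 0.5328 -0.289   0.036 ]
[0.5664 0.1886 0.2111] 0.05355527733859642
```

```bash
python3 - <<'E'
from h import *
im=cv2.imread("pics/w7.png")
print([(r,im[r,277].tolist()) for r in list(range(140,160,2))+list(range(206,246,3))])
o=dict(tool_pos=np.array([0.5664,0.1886,0.2111]),tcp_rot=np.array([179.9,.1,-21.2]))
ux=np.array([np.cos(np.radians(-21.2)),np.sin(np.radians(-21.2))])
for c in [(.5657,.187),(.5675,.1888)]:
  for a,z in((.031,.063),(-.031,.063),(.035,.06),(-.035,.06)):print(c,a,z,proj("wrist",[np.r_[c+a*ux,z]],o)[0])
# dark-blank extents by row 186
print([(x,im[190,x].tolist()) for x in range(235,325,4)])
E
```

```text
[(140, [140, 149, 156]), (142, [139, 149, 156]), (144, [145, 155, 161]), (146, [144, 155, 160]), (148, [151, 162, 169]), (150, [101, 108, 117]), (152, [97, 103, 104]), (154, [61, 95, 156]), (156, [61, 95, 154]), (158, [61, 94, 153]), (206, [68, 104, 167]), (209, [67, 103, 166]), (212, [67, 103, 166]), (215, [67, 103, 163]), (218, [68, 104, 165]), (221, [70, 85, 107]), (224, [141, 152, 158]), (227, [139, 150, 158]), (230, [141, 152, 159]), (233, [141, 152, 158]), (236, [212, 225, 229]), (239, [241, 247, 249]), (242, [245, 255, 255]), (245, [196, 129, 90])]
(0.5657, 0.187) 0.031 0.063 [279.1974 152.8066]
(0.5657, 0.187) -0.031 0.063 [279.1247 221.8999]
(0.5657, 0.187) 0.035 0.06 [279.188  147.4855]
(0.5657, 0.187) -0.035 0.06 [279.1077 224.8418]
(0.5675, 0.1888) 0.031 0.063 [276.4195 151.589 ]
(0.5675, 0.1888) -0.031 0.063 [276.5158 220.8252]
(0.5675, 0.1888) 0.035 0.06 [276.4257 146.2697]
(0.5675, 0.1888) -0.035 0.06 [276.5324 223.7841]
[(235, [187, 244, 254]), (239, [181, 242, 254]), (243, [181, 241, 254]), (247, [190, 247, 255]), (251, [181, 242, 254]), (255, [65, 99, 149]), (259, [70, 104, 172]), (263, [67, 102, 165]), (267, [67, 101, 166]), (271, [68, 105, 170]), (275, [67, 103, 166]), (279, [64, 97, 154]), (283, [61, 92, 151]), (287, [66, 100, 161]), (291, [64, 98, 160]), (295, [63, 96, 154]), (299, [64, 98, 160]), (303, [183, 252, 255]), (307, [117, 168, 207]), (311, [115, 166, 204]), (315, [111, 164, 212]), (319, [181, 241, 254]), (323, [194, 248, 254])]
```

```bash
python3 -m jog '[{"gripper":95,"travel":[0.013,0.042,0],"yaw":0},{"gripper":95,"travel":[0.013,0.042,0],"yaw":0},{"gripper":95,"travel":[0.013,0.042,0],"yaw":0},{"gripper":95,"travel":[0.013,0.042,0],"yaw":0},{"gripper":95,"travel":[0.013,0.042,0],"yaw":0},{"gripper":95,"travel":[0.013,0.042,0],"yaw":0},{"gripper":95,"travel":[0.013,0.042,0],"yaw":0},{"gripper":95,"travel":[0.013,0.042,0],"yaw":0}]';python3 -m jog '[{"gripper":95,"travel":[0.013,0.042,0],"yaw":0},{"gripper":95,"travel":[0.013,0.042,0],"yaw":0},{"gripper":95,"travel":[0.011,0.038,0],"yaw":-8.2},{"gripper":95,"travel":[0,0,0.04],"yaw":0},{"gripper":95,"travel":[0,0,0.04],"yaw":0},{"gripper":95,"travel":[0,0,0.04],"yaw":0},{"gripper":95,"travel":[0,0,0],"yaw":0},{"gripper":95,"travel":[0,0,0],"yaw":0}]';python3 - <<'E'
from h import *
o,im=wrist("w8");print(o['tool_pos'],o['tcp_rot'],o['width'])
hsv=cv2.cvtColor(im,cv2.COLOR_BGR2HSV)
print("rows at col 279 (h,s,v):",[(r,hsv[r,279].tolist()) for r in range(140,330,6)])
for r in(200,225,250):print(r,[(x,hsv[r,x].tolist()) for x in range(215,345,5)])
E
```

```text
clock: 14.95
tool_pos: [0.5422, -0.1637, 0.2095]
tcp_rot: [-180.0, 0.0, -21.2]
wrist_force: [1.1, 0.3, -0.1]
width: 0.0556
gripper_force: 0.0
clock: 15.75
tool_pos: [0.5326, -0.2888, 0.0893]
tcp_rot: [-179.9, 0.2, -13.0]
wrist_force: [0.1, 0.1, 1.2]
width: 0.0554
gripper_force: 0.0
[ 0.5326 -0.2888  0.0893] [-179.9477    0.1542  -12.9578] 0.055416146730142835
rows at col 279 (h,s,v): [(140, [19, 102, 231]), (146, [17, 107, 213]), (152, [17, 106, 212]), (158, [111, 103, 143]), (164, [112, 94, 141]), (170, [112, 121, 137]), (176, [17, 119, 206]), (182, [17, 119, 204]), (188, [17, 116, 204]), (194, [17, 118, 207]), (200, [17, 119, 206]), (206, [17, 118, 204]), (212, [17, 118, 206]), (218, [16, 119, 208]), (224, [17, 119, 207]), (230, [17, 120, 208]), (236, [17, 119, 208]), (242, [17, 120, 208]), (248, [16, 118, 209]), (254, [16, 118, 210]), (260, [17, 119, 208]), (266, [17, 117, 209]), (272, [17, 118, 210]), (278, [17, 120, 210]), (284, [17, 107, 170]), (290, [17, 106, 182]), (296, [17, 108, 177]), (302, [18, 104, 160]), (308, [17, 106, 211]), (314, [14, 140, 197]), (320, [13, 149, 203]
[... 1140 characters left out ...]
, (325, [113, 91, 131]), (330, [114, 93, 124]), (335, [113, 87, 111]), (340, [114, 84, 100])]
250 [(215, [112, 101, 129]), (220, [111, 102, 127]), (225, [113, 100, 123]), (230, [111, 97, 126]), (235, [113, 97, 126]), (240, [113, 96, 122]), (245, [114, 90, 108]), (250, [112, 134, 116]), (255, [17, 118, 219]), (260, [16, 119, 219]), (265, [17, 119, 200]), (270, [17, 118, 195]), (275, [16, 118, 203]), (280, [17, 118, 205]), (285, [17, 118, 205]), (290, [17, 119, 213]), (295, [17, 117, 203]), (300, [17, 120, 217]), (305, [17, 117, 220]), (310, [17, 117, 211]), (315, [113, 88, 113]), (320, [114, 89, 120]), (325, [114, 89, 121]), (330, [114, 88, 122]), (335, [112, 92, 117]), (340, [113, 91, 123])]
```

```bash
python3 - <<'E'
from b import *
o=ctrl.get_obs();im=cv2.imread("pics/w8.png");hsv=cv2.cvtColor(im,cv2.COLOR_BGR2HSV);w=(hsv[:,:,0]<40)
e=[]
for r in(185,215,245,275):
    c=np.where(~w[r,:283])[0].max()+.5,np.where(~w[r,283:])[0].min()+282.5;e.append((r,)+c)
print(e)
e=np.array(e);l=np.polyfit(e[:,0],e[:,1],1);rr=np.polyfit(e[:,0],e[:,2],1)
v=hsv[:,283,2].astype(int);print("v",[(r,v[r],hsv[r,283,0]) for r in list(range(168,180))+list(range(276,290))])
for T,B in((174,281),):rep([(np.polyval(l,T),T),(np.polyval(rr,T),T),(np.polyval(rr,B),B),(np.polyval(l,B),B)],.036,o)
E
```

```text
[(185, np.float64(248.5), np.float64(316.5)), (215, np.float64(249.5), np.float64(315.5)), (245, np.float64(250.5), np.float64(314.5)), (275, np.float64(251.5), np.float64(313.5))]
v [(168, np.int64(119), np.uint8(113)), (169, np.int64(111), np.uint8(114)), (170, np.int64(128), np.uint8(112)), (171, np.int64(160), np.uint8(17)), (172, np.int64(157), np.uint8(17)), (173, np.int64(162), np.uint8(16)), (174, np.int64(156), np.uint8(17)), (175, np.int64(152), np.uint8(17)), (176, np.int64(205), np.uint8(16)), (177, np.int64(202), np.uint8(17)), (178, np.int64(202), np.uint8(17)), (179, np.int64(202), np.uint8(17)), (276, np.int64(209), np.uint8(17)), (277, np.int64(209), np.uint8(17)), (278, np.int64(207), np.uint8(17)), (279, np.int64(209), np.uint8(17)), (280, np.int64(206), np.uint8(17)), (281, np.int64(176), np.uint8(17)), (282, np.int64(168), np.uint8(17)), (283, np.int64(170), np.uint8(17)), (284, np.int64(168), np.uint8(18)), (285, np.int64(168), np.uint8(17)), (286, np.int64(175), np.uint8(17)), (287, np.int64(179), np.uint8(17)), (288, np.int64(182), np.uint8(17)), (289, np.int64(182), np.uint8(17))]
[ 0.5324 -0.2926  0.036 ] [0.0403 0.0712 0.0401 0.0712] yaw -12.713427010147887 -12.9426897322723
 tool delta [-0.0011  0.0033  0.0553]
```

```bash
python3 -m jog '[{"gripper":95,"travel":[-0.001,0.003,0],"yaw":0},{"gripper":95,"travel":[0,0,0.04],"yaw":0},{"gripper":95,"travel":[0,0,0.0355],"yaw":0},{"gripper":95,"travel":[0,0,0],"yaw":0},{"gripper":95,"travel":[0,0,0],"yaw":0},{"gripper":150,"travel":[0,0,0],"yaw":0},{"gripper":180,"travel":[0,0,0],"yaw":0},{"gripper":180,"travel":[0,0,0],"yaw":0}]' 60;python3 -m jog '[{"gripper":180,"travel":[0,0,0],"yaw":0},{"gripper":180,"travel":[0,0,0],"yaw":0},{"gripper":180,"travel":[0,0,0],"yaw":0},{"gripper":180,"travel":[0,0,0],"yaw":0},{"gripper":180,"travel":[0,0,0],"yaw":0},{"gripper":180,"travel":[0,0,0],"yaw":0},{"gripper":180,"travel":[0,0,0],"yaw":0},{"gripper":180,"travel":[0,0,0],"yaw":0}]'
```

```text
clock: 16.6
tool_pos: [0.5337, -0.2932, 0.0175]
tcp_rot: [179.9, -0.3, -13.0]
wrist_force: [-0.9, 0.4, 7.4]
width: 0.0392
gripper_force: 60.0
clock: 17.4
tool_pos: [0.5337, -0.2932, 0.0175]
tcp_rot: [179.9, -0.3, -13.0]
wrist_force: [0.1, 0.4, 7.5]
width: 0.0394
gripper_force: 60.0
```

```bash
python3 -m jog '[{"gripper":180,"travel":[0,0,-0.03],"yaw":0},{"gripper":180,"travel":[0,0,-0.045],"yaw":0},{"gripper":180,"travel":[0,0,-0.045],"yaw":4.1},{"gripper":180,"travel":[0,0,-0.045],"yaw":4.1},{"gripper":180,"travel":[0,0,-0.03],"yaw":0},{"gripper":180,"travel":[-0.013,-0.042,0],"yaw":0},{"gripper":180,"travel":[-0.013,-0.042,0],"yaw":0},{"gripper":180,"travel":[-0.013,-0.042,0],"yaw":0}]';python3 -m jog '[{"gripper":180,"travel":[-0.013,-0.042,0],"yaw":0},{"gripper":180,"travel":[-0.013,-0.042,0],"yaw":0},{"gripper":180,"travel":[-0.013,-0.042,0],"yaw":0},{"gripper":180,"travel":[-0.013,-0.042,0],"yaw":0},{"gripper":180,"travel":[-0.013,-0.042,0],"yaw":0},{"gripper":180,"travel":[-0.013,-0.042,0],"yaw":0},{"gripper":180,"travel":[-0.013,-0.042,0],"yaw":0},{"gripper":180,"travel":[-0.013,-0.042,0],"yaw":0}]';python3 -m jog '[{"gripper":180,"travel":[0,0,0],"yaw":0},{"gripper":180,"travel":[0,0,0],"yaw":0},{"gripper":180,"travel":[0,0,0.03],"yaw":0},{"gripper":180,"travel":[0,0,0.03],"yaw":0},{"gripper":180,"travel":[0,0,0.03],"yaw":0},{"gripper":180,"travel":[0,0,0],"yaw":0},{"gripper":180,"travel":[0,0,0],"yaw":0},{"gripper":180,"travel":[0,0,0],"yaw":0}]';python3 - <<'E'
from h import *
o,im=wrist("w9");hsv=cv2.cvtColor(im,cv2.COLOR_BGR2HSV);print(o['tool_pos'],o['tcp_rot'])
a=cv2.imread("pics/w5.png")
for r in(232,245):
    print(r,[(x,hsv[r,x].tolist()) for x in list(range(222,240,2))+list(range(318,336,2))])
print([(r,hsv[r,275].tolist()) for r in range(165,235,3)])
E
```

```text
clock: 18.2
tool_pos: [0.541, -0.1595, 0.2111]
tcp_rot: [-180.0, -0.1, -21.2]
wrist_force: [0.4, 0.2, 0.3]
width: 0.0391
gripper_force: 60.0
clock: 19.0
tool_pos: [0.565, 0.1923, 0.2106]
tcp_rot: [-180.0, -0.1, -21.1]
wrist_force: [0.4, 0.5, 0.2]
width: 0.0395
gripper_force: 60.0
clock: 19.8
tool_pos: [0.5667, 0.19, 0.1219]
tcp_rot: [-179.9, -0.2, -21.2]
wrist_force: [0.5, 1.1, -0.7]
width: 0.0393
gripper_force: 60.0
[0.5667 0.19   0.1219] [-179.8937   -0.1509  -21.2188]
232 [(222, [26, 71, 254]), (224, [26, 65, 254]), (226, [28, 62, 255]), (228, [15, 135, 160]), (230, [17, 123, 199]), (232, [17, 121, 200]), (234, [17, 122, 202]), (236, [16, 121, 204]), (238, [17, 123, 205]), (318, [17, 123, 193]), (320, [17, 120, 193]), (322, [17, 121, 191]), (324, [17, 121, 188]), (326, [17, 121, 186]), (328, [16, 126, 166]), (330, [30, 55, 255]), (332, [25, 70, 254]), (334, [26, 66, 255])]
245 [(222, [25, 73, 255]), (224, [26, 67, 254]), (226, [26, 64, 255]), (228, [23, 93, 255]), (230, [16, 122, 186]), (232, [17, 121, 200]), (234, [16, 121, 200]), (236, [17, 122, 203]), (238, [17, 122, 205]), (318, [17, 120, 194]), (320, [17, 122, 193]), (322, [17, 122, 190]), (324, [17, 121, 187]), (326, [17, 121, 185]), (328, [16, 125, 183]), (330, [28, 62, 255]), (332, [26, 67, 254]), (334, [26, 64, 255])]
[(165, [21, 21, 157]), (168, [24, 22, 164]), (171, [19, 21, 167]), (174, [20, 28, 108]), (177, [20, 20, 112]), (180, [11, 146, 108]), (183, [12, 142, 108]), (186, [12, 142, 108]), (189, [11, 144, 108]), (192, [12, 146, 108]), (195, [12, 143, 107]), (198, [12, 143, 107]), (201, [12, 143, 107]), (204, [12, 146, 108]), (207, [12, 144, 108]), (210, [12, 146, 108]), (213, [12, 139, 112]), (216, [16, 119, 146]), (219, [16, 119, 144]), (222, [17, 121, 143]), (225, [17, 120, 185]), (228, [17, 121, 186]), (231, [16, 121, 186]), (234, [16, 120, 185])]
```

```bash
python3 - <<'E'
from h import *
o=ctrl.get_obs();im=cv2.imread("pics/w9.png");hsv=cv2.cvtColor(im,cv2.COLOR_BGR2HSV);z=o['tool_pos'][2]
t=lambda p,z:world2tool(plane("wrist",[p],z,o)-o['tool_pos'],o)[0]
print("blank top",t((228.5,224),z+.0185),t((329,224),z+.0185),"bot",t((278,213.5),z+.0045))
print("nose",t((278,178.8),.063))
for r in(195,200,205):
    b=hsv[r,:,2]; d=(hsv[r,:,0]<15)&(hsv[r,:,1]>125)&(b<125); x=np.where(d[230:330])[0]+230; print("dark blank",r,x.min(),x.max(),(t((x.min()-.5,r),.060)+t((x.max()+.5,r),.060))/2)
r=172;print([(x,hsv[r,x].tolist()) for x in range(236,322,3)])
E
```

```text
blank top [ 0.0318 -0.0187 -0.0184] [ 0.0319  0.0206 -0.0184] bot [ 0.0312  0.0006 -0.0044]
nose [0.0307 0.0006 0.0593]
dark blank 195 248 312 [0.0197 0.0018 0.0622]
dark blank 200 249 311 [0.0165 0.0018 0.0622]
dark blank 205 249 312 [0.0132 0.0021 0.0622]
[(236, [17, 27, 151]), (239, [18, 22, 148]), (242, [18, 22, 148]), (245, [21, 23, 147]), (248, [18, 23, 147]), (251, [20, 21, 146]), (254, [20, 21, 146]), (257, [20, 21, 145]), (260, [20, 21, 145]), (263, [22, 19, 144]), (266, [22, 19, 148]), (269, [10, 169, 104]), (272, [25, 18, 169]), (275, [19, 21, 171]), (278, [23, 20, 170]), (281, [20, 22, 171]), (284, [19, 22, 165]), (287, [24, 21, 172]), (290, [24, 21, 169]), (293, [19, 21, 171]), (296, [11, 122, 115]), (299, [25, 13, 122]), (302, [21, 20, 125]), (305, [21, 20, 125]), (308, [22, 22, 125]), (311, [19, 22, 126]), (314, [19, 22, 127]), (317, [22, 22, 127]), (320, [18, 24, 128])]
```

```bash
python3 -m jog '[{"gripper":180,"travel":[0.0032,0.0011,0],"yaw":0},{"gripper":180,"travel":[0,0,0.015],"yaw":0},{"gripper":180,"travel":[0,0,0.012],"yaw":0},{"gripper":180,"travel":[0,0,0.012],"yaw":0},{"gripper":180,"travel":[0,0,0.008],"yaw":0},{"gripper":180,"travel":[0,0,0],"yaw":0},{"gripper":180,"travel":[0,0,0],"yaw":0},{"gripper":180,"travel":[0,0,0],"yaw":0}]';python3 -m jog '[{"gripper":180,"travel":[0,0,0.008],"yaw":0},{"gripper":180,"travel":[0,0,0.008],"yaw":0},{"gripper":180,"travel":[0,0,0.006],"yaw":0},{"gripper":180,"travel":[0,0,0],"yaw":0},{"gripper":180,"travel":[0,0,0],"yaw":0},{"gripper":180,"travel":[0,0,0],"yaw":0},{"gripper":180,"travel":[0,0,0],"yaw":0},{"gripper":180,"travel":[0,0,0],"yaw":0}]'
```

```text
clock: 20.65
tool_pos: [0.5682, 0.188, 0.0724]
tcp_rot: [180.0, -0.1, -21.1]
wrist_force: [5.5, -3.0, -2.6]
width: 0.0395
gripper_force: 60.0
clock: 21.45
tool_pos: [0.5685, 0.1886, 0.0516]
tcp_rot: [-179.9, -0.1, -21.2]
wrist_force: [2.4, -2.1, 4.2]
width: 0.0398
gripper_force: 60.0
```

```bash
python3 -m jog '[{"gripper":180,"travel":[0,0,0.006],"yaw":0},{"gripper":180,"travel":[0,0,0.006],"yaw":0},{"gripper":180,"travel":[0,0,0.005],"yaw":0},{"gripper":180,"travel":[0,0,0],"yaw":0},{"gripper":180,"travel":[0,0,0],"yaw":0},{"gripper":180,"travel":[0,0,0],"yaw":0},{"gripper":180,"travel":[0,0,0],"yaw":0},{"gripper":180,"travel":[0,0,0],"yaw":0}]'
python3 - <<'E'
from h import *
o,im=wrist("w10");hsv=cv2.cvtColor(im,cv2.COLOR_BGR2HSV);print(o['tool_pos'],o['wrist_force'])
print("now",[(r,hsv[r,275].tolist()) for r in range(180,260,4)])
b=cv2.cvtColor(cv2.imread("pics/w6.png"),cv2.COLOR_BGR2HSV)
print("w6",[(r,b[r,283].tolist()) for r in range(180,260,4)])
E
```

```text
clock: 22.25
tool_pos: [0.5686, 0.1886, 0.0356]
tcp_rot: [-179.9, -0.1, -21.2]
wrist_force: [-0.1, -1.9, 11.6]
width: 0.0398
gripper_force: 60.0
[0.5686 0.1886 0.0356] [-0.1013 -1.9131 11.6253]
now [(180, [108, 142, 126]), (184, [109, 145, 125]), (188, [17, 21, 171]), (192, [18, 19, 164]), (196, [18, 20, 164]), (200, [20, 19, 163]), (204, [20, 19, 163]), (208, [20, 19, 163]), (212, [21, 20, 164]), (216, [21, 22, 164]), (220, [23, 20, 163]), (224, [21, 22, 164]), (228, [21, 20, 179]), (232, [21, 19, 177]), (236, [20, 17, 176]), (240, [110, 7, 114]), (244, [17, 118, 193]), (248, [17, 119, 193]), (252, [17, 119, 193]), (256, [17, 120, 194])]
w6 [(180, [108, 141, 134]), (184, [20, 20, 153]), (188, [21, 20, 170]), (192, [20, 18, 171]), (196, [21, 19, 171]), (200, [23, 18, 170]), (204, [22, 17, 169]), (208, [25, 20, 169]), (212, [21, 20, 170]), (216, [21, 20, 170]), (220, [21, 20, 170]), (224, [21, 18, 185]), (228, [21, 18, 184]), (232, [25, 18, 183]), (236, [21, 13, 134]), (240, [11, 134, 103]), (244, [11, 132, 104]), (248, [11, 136, 103]), (252, [11, 135, 104]), (256, [11, 138, 102])]
```

```bash
python3 -m jog '[{"gripper":100,"travel":[0,0,0],"yaw":0},{"gripper":100,"travel":[0,0,0],"yaw":0},{"gripper":100,"travel":[0,0,0],"yaw":0},{"gripper":100,"travel":[0,0,0],"yaw":0},{"gripper":100,"travel":[0,0,-0.03],"yaw":0},{"gripper":100,"travel":[0,0,-0.045],"yaw":0},{"gripper":100,"travel":[0,0,-0.05],"yaw":0},{"gripper":100,"travel":[0,0,-0.05],"yaw":0}]';python3 -m jog '[{"gripper":100,"travel":[-0.03,0,0],"yaw":0},{"gripper":100,"travel":[-0.03,0,0],"yaw":0},{"gripper":100,"travel":[-0.02,0,0],"yaw":0},{"gripper":100,"travel":[0,0,0],"yaw":0},{"gripper":100,"travel":[0,0,0],"yaw":0},{"gripper":100,"travel":[0,0,0],"yaw":0},{"gripper":100,"travel":[0,0,0],"yaw":0},{"gripper":100,"travel":[0,0,0],"yaw":0}]';python3 - <<'E'
from h import *
o,im=wrist("w11");t=ctrl.read_camera("top")[:,:,::-1].copy();s=ctrl.read_camera("scene")[:,:,::-1]
c=np.zeros((600,800,3),np.uint8);c[:300,:400]=cv2.resize(im,(400,300));c[:300,400:]=cv2.resize(t,(400,300))
p=proj("scene",[[.566,.189,.05]])[0].astype(int);k=s[p[1]-45:p[1]+45,p[0]-60:p[0]+60]
c[300:,:400]=cv2.resize(k,(400,300),interpolation=cv2.INTER_CUBIC)
p=proj("wrist",[[.566,.189,.06]],o)[0].astype(int);print(p,o['tool_pos'])
k=im[max(p[1]-60,0):p[1]+60,p[0]-80:p[0]+80];c[300:,400:]=cv2.resize(k,(400,300))
cv2.imwrite("pics/final.png",c)
E
```

```text
clock: 23.1
tool_pos: [0.5667, 0.1881, 0.2094]
tcp_rot: [179.9, 0.1, -21.2]
wrist_force: [1.3, 0.6, 0.5]
width: 0.0536
gripper_force: 0.0
clock: 23.9
tool_pos: [0.4937, 0.2169, 0.2084]
tcp_rot: [180.0, 0.0, -21.2]
wrist_force: [-0.4, 0.0, 0.7]
width: 0.0532
gripper_force: 0.0
[277  95] [0.4937 0.2169 0.2084]
```

View pics/final.png

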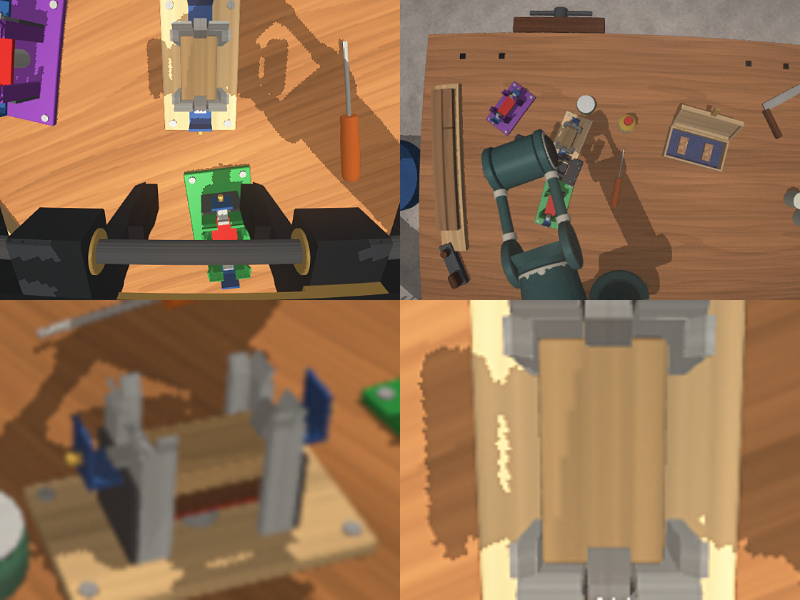

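The final picture shows the pale blank level on top of the dark one, both catch noses over its ends, the case open and the bystanders in place. Handing in.

```bash
python3 -c "
from workcell import ctrl
print(ctrl.close_job())"
```

```text
the job is handed in; nothing more can be done
None
```

Job handed in at about 24 s: the case stands open, and the dark blank then the pale one are in the magazine with both catches seen over them; the bottle, tin and screwdriver were not touched.

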